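Set the slide gate of the blue-handled sample hopper

ROBOT

A 6-joint arm with a two-finger parallel gripper is mounted at the origin on a cart in front of the work surface, level with it; the furniture and walls round the work are solid. World frame = base frame: x ahead of the robot, y to its left, z up, the work surface at z = 0. Lengths are in m, angles in rad, forces in N, time in s.
With the tool pointing down it reaches from about 0.35 to 0.85 m from the base axis. Payload 8.1 kg.
Tool frame: the origin (TCP) lies where the fingers leave the gripper's body, on its centre line; the fingertips stand 84 mm ahead of it and the grasp point (between the pads) lies 65 mm ahead of it; z points along the fingers, y is the line along which they close (so a half turn about z gives the same grasp; the last joint's range is limited). The gripper opens to 93 mm and grips with 3 to 60 N. Pads are 15 mm wide; open, the fingers measure 128 mm over their backs; the gripper's body (75 mm by 188 mm) begins 65 mm behind the grasp point.
Start: joints at [-0.085, 0.13, 1.488, -0, 1.523, -0.085], TCP at [0.6, 0, 0.303] pointing down, gripper open.
Joint ranges: [-2.96, 2.96], [-0.89, 2.26], [0.02, 2.5], [-1.34, 4.48], [0, 2.73], [-2.66, 2.66]. Speed limits (rad/s): [2.39, 2.39, 2.79, 3.14, 3.14, 3.14].

INTERFACE

Orientations are given as a rotation vector (axis times angle).
In Python, from plant import robot gives the robot as it stands.
- The arm moves only by the shell command python3 -m jog 'ROWS' [FORCE]. ROWS is text: rows parted by semicolons, each of 5 numbers parted by spaces: the opening, from 0 (shut) to 1 (fully open), then the shift along the tool's x, y, z in m, then the turn about the tool's z in degrees. A call has 1 to 10 rows; each row shifts and turns the commanded pose from where the row before left it, along the tool's axes as they then stand; what a row does not reach is not made up. A row lasts 1/12 s, in which the tool goes at most 41.7 mm and 7.16 degrees, less where a joint would pass 70% of its speed; a pose out of reach is approached as far as the arm can. A call with a gripper value outside its range is refused whole. The fingers move at their own pace and stop on an object; FORCE is the grip in N (left out, the last holds). Time passes only in rows, so rows that do not move let the fingers close. It gives the time, the measured TCP pose, the force, the opening and the grip force at its end, in the units of the state.
- robot.read_state(): the state, without advancing time (a new reading comes with each control period).
- robot.read_camera(name): name is "scene" or "side" or "wrist"; returns a dict with "color" (420x560x3 uint8, red, green, blue), "intrinsics" (3x3 intrinsics, pixels), "k1" (the pictures are not rectified: a ray, as slopes to the right and down, at radius r is drawn at 1 + k1 r^2 times it, then the intrinsics apply), "pose" (4x4, takes a point from camera to world coordinates); the wrist camera has in their place "tool_from_camera" (4x4, takes a point from camera to tool coordinates, whose origin is the TCP and whose axes are the flange's). Camera axes: x right, y down, z forward; pixel columns grow to the right and rows downward; lengths in m; the calibration is good to about 2 mm. A picture is of the moment at which its call begins: read the wrist's pose just before it. There is no depth.
- robot.close_job(): hands the job in; it is judged then, once.
The state is a dict: "t": time; "q": joint angles; "dq": joint speeds; "joint_torque": joint torques, N m; "tool_pos": TCP position; "orientation": TCP orientation; "force": force on the tool from outside, world axes, zero at the start; "wrist_torque": the same for the moment, N m; "opening": finger opening in m; "gripper_force": force on a finger pad.
Only numpy, scipy, OpenCV 4.12 (cv2) and the standard library are available. Lean on these libraries where they do the work, as an engineer would, in place of code of your own. Each camera call takes 0.05 s, during which the arm holds its last target. There are 200 camera calls.

TASK

Two small sample hoppers stand on the bench, each with a stiff slide gate under its funnel. Pull open the gate with the blue handle until the white line across its plate is in line with the red clip on the guide rail beside it, then let go; leave the gate with the yellow handle as it is.

Things in the scene. Friction and masses are not known exactly. Their poses are not given: they have to be found in the camera images.
- blue_grip (a point): Centre of the blue grip, an upright block 16 mm along the pull, 46 across, 30 tall, centre 100 mm above the bench, on a stem (10 x 26 mm) at the front of the black gate plate (top 55 mm up). Slides open along the point's -x (roughly toward the robot, turned up to 23 degrees); y across, z up. Stiff: about 8 N of friction; stays where left. Starts 0 to 10 mm open, opens 90 mm at most.
- blue_pointer (a point): Middle of the white line (8 mm wide) across the blue-handled gate's plate, 60 mm behind the grip's centre, 58 mm above the bench; moves with the gate, axes as the grip's. The hopper is fixed to the bench; its round steel funnel (100 mm wide, top 118 mm up) has its axis 62 mm behind the line when the gate is shut.
- blue_mark (a point): Top centre of the red clip (8 mm along the pull, 20 across, top 62 mm above the bench) on the left guide rail (rail top 58 mm) of the blue-handled hopper, 41 mm to the +y side of the gate's middle. Fixed, but at another place along the rail each time, 32 to 74 mm ahead of the white line's start. Axes as the grip's: the line is in line with the clip when its x in this frame is 0.
- yellow_grip (a point): Centre of the yellow grip of the other hopper, which is built alike, with its own white line and red clip; it stands at least 120 mm from the blue one. This gate is to be left as it is.

How it is judged:
At the end, for the whole second after the job is handed in: The blue-handled gate's white line stands in line with the red clip on its rail, to within 10 mm along the slide, and stays there (x of blue_pointer in the frame of blue_mark between -0.01 and 0.01 m); the robot touches nothing.
It fails at once if the gate with the yellow handle is moved (by more than 10 mm) (distance of yellow_grip from where it was at the start of the episode above 0.01 m).
It also fails if it takes over 35 s, if anything falls off the work surface, if the arm or the gripper's body presses on something with over 40 N, if the wrist force passes 120 N, or if a joint passes its speed limit or range.

## Working session

There is one attempt and no reset: what is moved stays moved. The work goes in short steps, Python scripts to look and compute and a shell command to move; the robot and the scene stay as the last step left them, time stands still between calls to the robot, and variables do not carry over. Pictures are saved under pics/ and viewed, at most 10 in all, crops included, and the job is handed in when it is done.

```bash
mkdir -p pics; cat > h.py <<'E'
import numpy as np, cv2
from plant import robot
from scipy.spatial.transform import Rotation as R
def cam(n):
    s=robot.read_state(); c=robot.read_camera(n)
    if n=="wrist":
        T=np.eye(4);T[:3,:3]=R.from_rotvec(s["orientation"]).as_matrix();T[:3,3]=s["tool_pos"]
        c["pose"]=T@c["tool_from_camera"]
    return c
def onplane(c,uv,z):
    k=c["k1"]; p=cv2.undistortPoints(np.array(uv,float).reshape(-1,1,2),np.array(c["intrinsics"],float),np.array([k,0,0,0.])).reshape(-1,2)
    d=np.c_[p,np.ones(len(p))]@c["pose"][:3,:3].T; o=c["pose"][:3,3]
    return o+d*((z-o[2])/d[:,2])[:,None]
def blobs(c,col,amin=25):
    h=cv2.cvtColor(c["color"],cv2.COLOR_RGB2HSV)
    rg={"blue":[((100,120,50),(128,255,255))],"yellow":[((20,120,80),(35,255,255))],"red":[((0,140,70),(8,255,255)),((172,140,70),(180,255,255))],"white":[((0,0,200),(180,40,255))]}[col]
    m=sum(cv2.inRange(h,a,b) for a,b in rg)
    n,l,st,ce=cv2.connectedComponentsWithStats(m)
    return [(st[i].tolist(),ce[i].round(1).tolist(),cv2.minAreaRect(np.argwhere(l==i)[:,::-1].astype(np.float32))) for i in range(1,n) if st[i,4]>=amin]
E
python3 - <<'E'
from h import *
ims=[]
for n in ["scene","side","wrist"]:
    c=cam(n); cv2.imwrite(f"pics/{n}0.png",c["color"][:,:,::-1]); print(n,c["pose"][:3,3].round(3),c["pose"][:3,2].round(2))
    for k in ["blue","yellow","red"]:
        for b in blobs(c,k): print(k,b[0],b[1],np.round(np.r_[b[2][1],b[2][2]],1))
E
```

```text
scene [-0.05  -0.501  0.657] [ 0.7   0.42 -0.58]
blue [0, 31, 11, 37, 221] [3.2, 53.9] [10. 36.  0.]
blue [527, 228, 13, 11, 122] [532.9, 232.9] [10. 12. 90.]
blue [340, 247, 27, 21, 422] [352.7, 256.6] [25.9 17.4 13.2]
blue [431, 388, 9, 8, 49] [434.9, 391.3] [ 7.8  6.4 45. ]
blue [444, 393, 9, 7, 50] [448.0, 396.2] [ 6.  8. 90.]
blue [428, 398, 9, 8, 47] [431.7, 401.7] [ 7.8  6.1 33.7]
blue [458, 398, 9, 8, 50] [461.8, 401.4] [ 7.  8. 90.]
blue [417, 404, 38, 16, 270] [430.0, 414.2] [37.2 14.5 23.6]
blue [441, 404, 10, 8, 54] [445.3, 407.1] [ 8.5  7.1 45. ]
blue [472, 404, 9, 6, 46] [475.7, 406.7] [ 5.  8. 90.]
blue [456, 409, 9, 7, 45] [459.4, 412.3] [ 6.  8. 90.]
blue [486, 409, 9, 7, 47] [489.8, 411.8] [8.6 5.5 8.1]
blue [470, 415, 9, 5, 36] [473.6, 417.3] [8. 4. 0.]
blue [500, 414, 10, 6, 41] [504.1, 417.1] [9. 5. 0.]
yellow [253, 98, 7, 9, 28] [256.5, 101.2] [ 7.8  4.9 45. ]
yellow [220, 100, 21, 15, 49] [229.8, 106.3] [ 3.3 23.6 56.3]
yellow [145, 193, 17, 22, 234] [152.8, 203.6] [24.3 12.2 48.8]
red [327, 258, 11, 5, 30] [332.0, 260.4] [10.   3.3  8.1]
side [0.146 0.628 0.735] [ 0.42 -0.7  -0.57]
blue [284, 95, 20, 35, 424] [291.5, 110.8] [34. 19. 90.]
blue [426, 123, 10, 7, 60] [430.1, 125.8] [ 6.  9. 90.]
blue [405, 163, 40, 44, 1076] [424.1, 184.6] [28.6 46.1 26.6]
blue [324, 178, 13, 20, 162] [330.3, 187.4] [10.2 20.1  8.1]
blue [501, 235, 14, 12, 123] [507.3, 240.9] [12.1 11.2 26.6]
blue [531, 244, 14, 12, 133] [537.4, 249.3] [11. 13. 90.]
yellow [233, 302, 27, 27, 455] [245.6, 315.2] [16.5 31.3 63.4]
red [221, 339, 13, 14, 60] [226.1, 344.8] [ 5.7 14.1 45. ]
wrist [0.599 0.071 0.383] [-0.   -0.26 -0.97]
yellow [159, 8, 38, 66, 1696] [177.7, 40.8] [29.9 63.2 16.5]
yellow [73, 304, 4, 22, 46] [74.3, 314.3] [21.  3. 90.]
red [196, 0, 14, 23, 170] [202.2, 10.3] [ 8.2 23.4 18.4]
```

View pics/scene0.png

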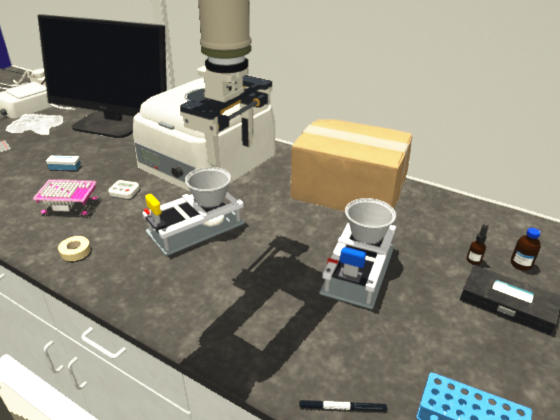

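View pics/wrist0.png

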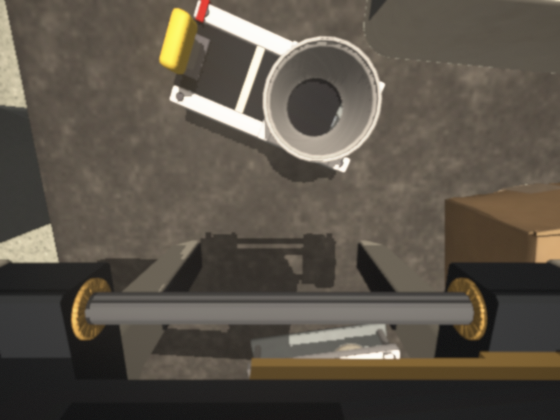

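View pics/side0.png

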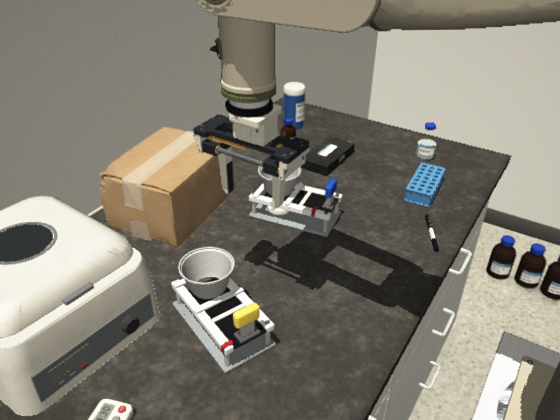

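The blue-handled hopper is on the right: the grip is at scene (353,257) and side (330,187), and its red clip is at scene (332,260). The yellow one is at scene (153,204). The wrist view shows the yellow hopper only.

```bash
python3 - <<'E'
from h import *
s=cam("scene"); d=cam("side")
print("blue grip",onplane(s,[[352.7,256.6]],.1).round(3),onplane(d,[[330.3,187.4]],.1).round(3))
print("clip",onplane(s,[[332,260.4]],.06).round(3))
print("funnel",onplane(s,[[370,219]],.118).round(3),onplane(d,[[279,172]],.118).round(3))
print("yellow",onplane(s,[[152.8,203.6]],.1).round(3),onplane(d,[[245.6,315.2]],.1).round(3))
print(R.from_rotvec(robot.read_state()["orientation"]).as_matrix().round(2), robot.read_state()["t"])
E
```

```text
blue grip [[ 0.58  -0.275  0.1  ]] [[ 0.579 -0.279  0.1  ]]
clip [[ 0.594 -0.23   0.06 ]]
funnel [[ 0.68  -0.264  0.118]] [[ 0.697 -0.248  0.118]]
yellow [[0.514 0.149 0.1  ]] [[0.513 0.144 0.1  ]]
[[-0.  1. -0.]
 [ 1.  0.  0.]
 [ 0. -0. -1.]] 0.25
```

```bash
python3 -m jog '0.6 -0.04 0 0 0;0.6 -0.04 0 0 0;0.6 -0.04 0 0 0;0.6 -0.04 0 0 0;0.6 -0.04 0 0 0;0.6 -0.04 0 0 0;0.6 -0.04 0 0 0;0.6 -0.04 0.02 0 0;0.6 -0.03 0 0 0;0.6 0 0 0 0' 40
python3 - <<'E'
from h import *
c=cam("wrist"); cv2.imwrite("pics/w1.png",c["color"][:,:,::-1]); print(c["pose"].round(3))
for k in ["blue","red","white"]:
    for b in blobs(c,k,80): print(k,b[0],b[1],np.round(np.r_[b[2][1],b[2][2]],1))
E
```

```text
t: 1.08
tool_pos: [0.6173, -0.3532, 0.3011]
orientation: [-2.227, -2.216, 0.003]
force: [-0.1, 0.1, 0.3]
opening: 0.0557
gripper_force: 0.0
[[ 1.    -0.005 -0.004  0.617]
 [-0.006 -0.967 -0.256 -0.282]
 [-0.003  0.256 -0.967  0.383]
 [ 0.     0.     0.     1.   ]]
blue [223, 98, 25, 53, 891] [235.5, 124.1] [53.7 17.3 79. ]
red [252, 70, 10, 22, 122] [256.5, 80.0] [21.5  6.4 81. ]
white [236, 33, 208, 141, 5173] [327.0, 111.9] [124.7 214.1  84.1]
white [220, 74, 34, 21, 511] [237.2, 84.1] [17.  33.1 79.7]
white [350, 338, 8, 16, 84] [352.8, 347.4] [15.  7. 90.]
```

View pics/w1.png

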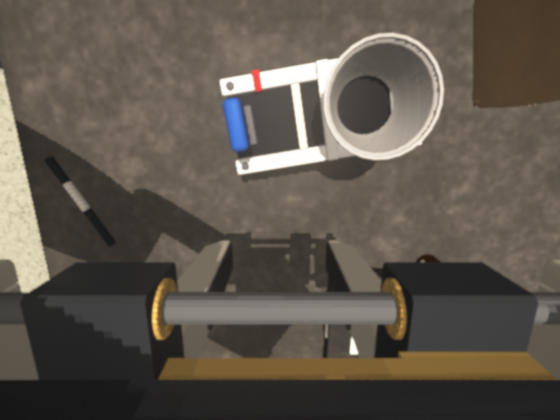

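The blue grip is at (235,124), the clip at (256,80), and the white line runs from about (294,85) to (305,148). Next I compute the axis and distances.

```bash
cat > m.py <<'E'
from h import *
def measure(c,roi):
    x0,y0,x1,y1=roi; g=c["color"][y0:y1,x0:x1].min(2)
    n,l,st,ce=cv2.connectedComponentsWithStats((g>120).astype(np.uint8))
    for i in range(1,n):
        if st[i,4]>60: print("white",st[i],ce[i]+[x0,y0])
    i=1+np.argmax(st[1:,4]); p=np.argwhere(l==i)[:,::-1]+[x0,y0]
    P=onplane(c,p,.058)[:,:2]; v=np.linalg.svd(P-P.mean(0),full_matrices=False)[2][0]; v*=np.sign(v[1])
    ax=np.array([v[1],-v[0]]) # +x of gate
    r=max(blobs(c,"red",40),key=lambda b:b[0][4]); C=onplane(c,[r[1]],.061)[0,:2]
    b=max(blobs(c,"blue",100),key=lambda b:b[0][4]); B=onplane(c,[b[1]],.11)[0,:2]
    L=P.mean(0)
    print("line",L.round(4),"axis deg",np.degrees(np.arctan2(ax[1],ax[0])).round(2),"clip",C.round(4),"grip",B.round(4))
    print("line in clip frame x",((L-C)@ax).round(4),"y",((L-C)@v).round(4)," line-grip",((L-B)@ax).round(4),((L-B)@v).round(4))
E
python3 - <<'E'
from m import *
measure(cam("wrist"),(285,90,312,143))
E
```

```text
white [  5   0  17  53 527] [298.14421252 115.81404175]
line [ 0.6362 -0.2628] axis deg 9.27 clip [ 0.5936 -0.2317] grip [ 0.5777 -0.2749]
line in clip frame x 0.037 y -0.0376  line-grip 0.0597 0.0025
```

```bash
python3 -m jog '0.6 0.04 -0.022 0 0;0.6 0.036 -0.021 0 0;0.6 0 0 0 -5;0.6 0 0 0 -4.3;0.6 0 0 0.02 0;0.6 0 0 0 0;0.6 0 0 0 0'
python3 - <<'E'
from h import *
s=robot.read_state();M=R.from_rotvec(s["orientation"]).as_matrix();print(s["tool_pos"],M.round(3)); 
t=np.array([.577,-.2735,.1]); print("shift in tool",(M.T@(t-s["tool_pos"])-[0,0,.065]).round(4))
E
```

```text
t: 1.77
tool_pos: [0.577, -0.2732, 0.2817]
orientation: [-2.031, -2.393, 0.0]
force: [-0.2, 0.0, -1.1]
opening: 0.0559
gripper_force: 0.0
[ 0.57699944 -0.27315648  0.28172991] [[-0.162  0.987 -0.002]
 [ 0.987  0.162  0.002]
 [ 0.002 -0.002 -1.   ]]
shift in tool [-0.0007  0.0003  0.1167]
```

```bash
python3 -m jog '0.6 0 0 0.035 0;0.6 0 0 0.035 0;0.6 0 0 0.03 0;0.6 0 0 0.016 0;0.6 0 0 0 0;0.6 0 0 0 0;0 0 0 0 0;0 0 0 0 0;0 0 0 0 0;0 0 0 0 0' 40; python3 -m jog '0 0 0 0 0;0 0 0 0 0'
```

```text
t: 2.6
tool_pos: [0.5783, -0.2752, 0.1685]
orientation: [2.032, 2.392, 0.001]
force: [-0.7, -0.1, 0.4]
opening: 0.0339
gripper_force: 0.0
t: 2.77
tool_pos: [0.5777, -0.2749, 0.1673]
orientation: [2.034, 2.394, 0.0]
force: [0.2, 0.5, 0.1]
opening: 0.0205
gripper_force: 0.0
```

```bash
python3 -m jog '0 0 0 0 0;0 0 0 0 0;0 0 0 0 0;0 0 0 0 0'
python3 - <<'E'
from m import *
c=cam("wrist"); cv2.imwrite("pics/w2.png",c["color"][:,:,::-1])
E
```

```text
t: 3.1
tool_pos: [0.5781, -0.2747, 0.1671]
orientation: [2.033, 2.393, 0.001]
force: [4.2, 0.4, 1.2]
opening: 0.0158
gripper_force: 40.0
```

View pics/w2.png

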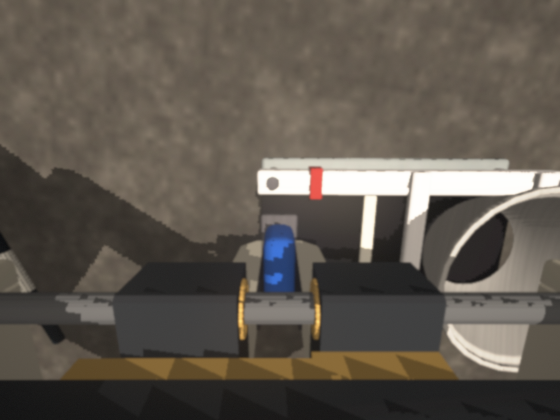

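Grasped: the blue grip is between the fingers, the clip is at (316,183) and the line at (369,220). Now pulling 37 mm.

```bash
python3 -m jog '0 0 -0.007 0 0;0 0 -0.007 0 0;0 0 -0.007 0 0;0 0 -0.008 0 0;0 0 -0.008 0 0;0 0 0 0 0;0 0 0 0 0;0 0 0 0 0'
python3 - <<'E'
from m import *
c=cam("wrist"); cv2.imwrite("pics/w3.png",c["color"][:,:,::-1])
print(np.hypot(*(np.array(robot.read_state()["tool_pos"])-[.5781,-.2747,0])[:2]))
E
```

```text
t: 3.82
tool_pos: [0.5409, -0.2807, 0.1671]
orientation: [-2.034, -2.394, 0.001]
force: [-1.3, 2.9, 6.4]
opening: 0.0158
gripper_force: 40.0
0.037739047005575496
```

View pics/w3.png

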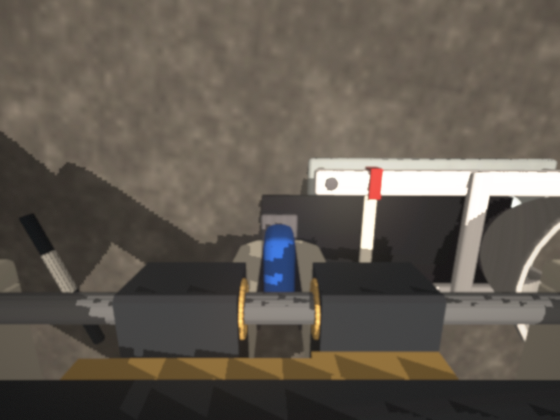

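The line meets the clip: the line's upper end is at (370,197) and the clip at (375,183). Releasing and lifting, then checking.

```bash
python3 -m jog '0.6 0 0 0 0;0.6 0 0 0 0;0.6 0 0 0 0;0.6 0 0 0 0;0.6 0 0 0 0;0.6 0 0 0 0;0.6 0 0 0 0;0.6 0 0 0 0'; python3 -m jog '0.6 0 0 -0.03 0;0.6 0 0 -0.04 0;0.6 0 0 -0.04 0;0.6 -0.035 0 -0.03 0;0.6 -0.035 0 0 0;0.6 0 0 0 0;0.6 0 0 0 0;0.6 0 0 0 0'
python3 - <<'E'
from m import *
c=cam("wrist"); cv2.imwrite("pics/w4.png",c["color"][:,:,::-1])
E
```

```text
t: 4.53
tool_pos: [0.541, -0.2807, 0.1667]
orientation: [-2.034, -2.394, 0.0]
force: [-0.3, -0.1, -0.4]
opening: 0.0557
gripper_force: 0.0
t: 5.2
tool_pos: [0.5515, -0.3462, 0.3029]
orientation: [-2.034, -2.392, -0.0]
force: [-0.1, -0.1, -0.8]
opening: 0.0559
gripper_force: 0.0
```

View pics/w4.png

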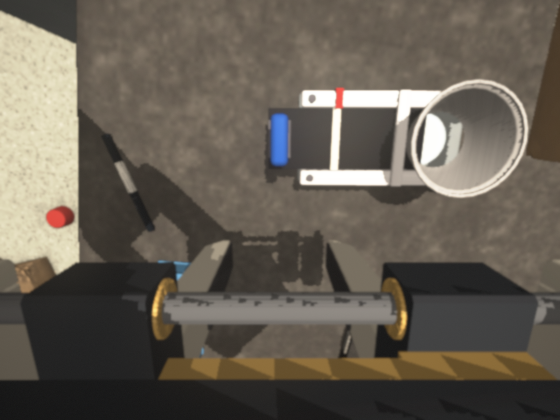

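Released and clear. The line runs from (337,108) to (334,170), in line with the clip at (340,98) to about 2 mm.

```bash
python3 -c "
from plant import robot
print(robot.close_job())"
```

```text
the job is handed in; nothing more can be done
None
```

I pulled the blue-handled gate open about 37 mm, so its white line is within about 2 mm of the red clip by the last wrist picture. I then released it, kept the arm clear of the yellow gate and handed the job in at about 5 s; no verdict came back.

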